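# Put the small dye jar in the rack and latch the gate

### The arm

A 6-joint arm with a two-finger parallel gripper is mounted at the origin on a cart in front of the work surface, level with it; the furniture and walls round the work are solid. World frame = base frame: x ahead of the robot, y to its left, z up, the work surface at z = 0. Lengths are in m, angles in rad, forces in N, time in s.
With the tool pointing down it reaches from about 0.35 to 0.775 m from the base axis. Payload 7.3 kg.
Tool frame: the origin (TCP) lies on the centre line of the jaws, within the pads' length; the fingertips stand 17 mm ahead of it and the grasp point (between the pads) lies 2 mm behind it (robot.tip_extent is the distance from the TCP to the fingertips, in m); z points along the fingers, y is the line along which they close (so a half turn about z gives the same grasp; the last joint's range is limited). The gripper opens to 92 mm and grips with 3 to 60 N. Pads are 19 mm wide; open, the fingers measure 130 mm over their backs; the gripper's body (75 mm by 190 mm) begins 47 mm behind the grasp point.
Start: joints at [-1.402, 0.342, 1.524, -0, 1.275, -0.146], TCP at [0.163, -0.499, 0.244] pointing down, gripper open.
Joint ranges: [-2.53, 2.53], [-0.77, 2.02], [0.04, 2.7], [-1, 4.14], [0.28, 2.66], [-3.11, 3.11]. Speed limits (rad/s): [2.57, 2.57, 3.14, 3.14, 3.14, 3.14].

### API

Orientations are given as [roll, pitch, yaw] about the fixed x, y, z axes, in that order (R = Rz(yaw) Ry(pitch) Rx(roll)).
In Python, from cell import robot gives the robot as it stands.
- The arm moves only by the tool step_arm, never from a script. Its argument "motion" is a list of rows, each a list of 2 entries, a list of its own where there are three numbers: the shift along the tool's x, y, z in units of 60 mm (1.0 is 60 mm), then the turn about the tool's z in rad. In form: [[[x, y, z], spin], ...]. A call has 1 to 10 rows; each row is the pose to reach, as a shift and turn from the pose commanded when the call began, along the tool's axes at that moment; what a row does not reach only later rows make up. A row lasts 1/8 s, in which the tool goes at most 62.5 mm and 10.7 degrees, less where a joint would pass 70% of its speed; a pose out of reach is approached as far as the arm can. A call with a gripper value outside its range is refused whole. "hand" is the closure in counts, from 0 (fully open) to 255 (shut), set as the call begins (left out, the last holds). The fingers move at their own pace and stop on an object; "squeeze" is the grip in N (left out, the last holds). Time passes only in rows, so rows that repeat a pose let the fingers close. It gives the time, the measured TCP pose, the force, the opening and the grip force at its end, in the units of the state.
- robot.observe(): the state, without advancing time (a new reading comes with each control period).
- robot.read_camera(name): name is "scene" or "top"; returns a dict with "pixels" (480x640x3 uint8, red, green, blue), "intrinsics" (3x3 intrinsics, pixels), "xyz" and "rotation" of the camera in the world. Camera axes: x right, y up, looking along -z (the intrinsics and any distortion apply to the point x, -y, -z); pixel columns grow to the right and rows downward; lengths in m; the calibration is good to about 2 mm. A picture is of the moment at which its call begins. There is no depth.
- robot.hand_in(): hands the job in; it is judged then, once.
The state is a dict: "time": time; "qpos": joint angles; "qvel": joint speeds; "joint_efforts": joint torques, N m; "tool_pos": TCP position; "tool_rot": TCP orientation; "contact_force": force on the tool from outside, world axes, zero at the start; "torque": the same for the moment, N m; "opening": finger opening in m; "grip_force": force on a finger pad.
Only numpy, scipy, OpenCV 4.12 (cv2) and the standard library are available. Lean on these libraries where they do the work, as an engineer would, in place of code of your own. Each camera call takes 0.05 s, during which the arm holds its last target. There are 200 camera calls.

### The job

At the near right of the table, beside the rack, stand two dye jars: take the smaller one, stand it in the free space next to the jar already in the rack, and let go of it. Then swing the rack's gate shut and press it, gently and no harder than it needs, until its sprung tongue snaps in behind the strike and the gate stays shut by itself. Keep the jars upright, and leave the bigger jar and the other things on the table where they are.

Things in the scene. Friction and masses are not known exactly. Their poses are not given: they have to be found in the camera images.
- small_jar: the jar to put in: cylindrical screw-cap jar, 57.6 mm across, 66 mm high (cap in the top 11 mm), 0.10 to 0.20 kg, standing upright and loose on the table. It is the smaller of the two jars at the near right of the table, to the right of the rack (in either of two places); the jars at the back of the table are not meant. Origin: centre of its underside, z up.
- jar_inside: a jar of the same size and shape that already stands loose in the hinge-side (+y) half of the rack. Origin: centre of its underside.
- big_jar: bystander, to be left alone: larger jar, 70 mm across, 78 mm high, standing on the right of the table. Origin: centre of its underside.
- rack: low open-topped plywood jar rack, screwed down. Origin: on the table under its middle; at yaw 0 its open front, which the gate closes, faces -x (the robot), +y to its left. Floor 6 mm up. Inside: x from -40 mm (back of the shut gate; latch case on it reaches to -28) to +54 mm, y from -80 to +80 mm; walls 8 mm thick, 36 mm high.
- free_place (a point): on the rack's floor (6 mm above the table), middle of the free half of the rack, where the small jar's underside belongs; at x = +18, y = -28 mm in the rack's frame. Fixed to the rack.
- strike_corner (a point): right front corner of the rack, where the strike bracket (a steel bar upright on a plate, up to 62 mm high, with a rubber buffer; from x = -68 to -12, y = -77 to -46 mm in the rack's frame) stands. It sits in slots and is set differently each time, so the gate catches at some angle between -0.07 and +0.07. This point: x = -51, y = -64, z = 50 mm in the rack's frame, fixed to the rack.
- rack_gate (a joint): angle of the gate in rad: 0 about shut, grows as it swings out towards the robot (clockwise from above); starts at 0.8 to 1.35, turns freely, stays where left. The gate is a flat upright aluminium plate, 8 mm thick, z = 8 to 62 mm, reaching from 8 to 139 mm from the hinge pin, which lies in the middle of its thickness. Let go before it has snapped in, it springs back by more than 0.06 from the catching angle.
- gate_tongue (a joint): how far the sprung, sloped tongue at the gate's free end is pressed into the gate, in m: 0 = fully out, about 0.0065 while it rides over the strike, back to below 0.001 once it has snapped in.
- gate_buffer (a joint): how far the rubber buffer beside the strike is compressed, in m: 0 while the gate does not touch it; once the tongue has snapped in, the gate is held between strike and buffer, which stays compressed by 0.0004 to 0.002.
- gate_push (a point): middle of the steel push plate (30 x 28 mm) on the gate's outer face, 92 mm from the hinge pin and 28 mm up: push here, square to the face. Its x axis points through the gate (the closing push). About 12 mm before the catch the tongue meets the strike; the push rises to 10 to 13 N, drops as it snaps in, then rises by about 12 N per mm against a rubber buffer. Never press with more than 16 N.
- gate_hinge (a point): point on the axis of the vertical hinge pin, at the left (+y) front of the rack, 28 mm above the table. Fixed to the rack.
- brush: bystander, to be left alone: a scrubbing brush with a handle, 86 x 30 x 55 mm, lying on the table. Origin: centre of its underside.
- cap: bystander, to be left alone: a spare squeeze-bottle cap with a spout, 48 mm across, 68 mm high, lying on the table. Origin: centre of its underside.
- spoon: bystander, to be left alone: a metal spoon, 199 mm long, lying on the table. Origin: centre of its underside.
- tape: bystander, to be left alone: a roll of tape, 100 mm across, 25 mm high, lying on the table. Origin: centre of its underside.
- peg: bystander, to be left alone: a wooden clothes peg, 72 mm long, lying on the table. Origin: centre of its underside.

How it is judged:
On the way, in this order (a step that is already met when the one before it is completed fails the run):
1. the small jar stands in the rack, upright and let go, the gate still open (x of small_jar in the frame of rack between 0 and 0.032 m and y of small_jar in the frame of rack between -0.055 and 0.02 m and height (world z) of small_jar between 0.002 and 0.011 m and angle between small_jar's own z axis and vertical below 0.12 rad and contact force between the fingers and small_jar below 0.2 N and value of joint rack_gate above 0.3 rad), for 0.2 s.
2. the gate is shut and its tongue has snapped in behind the strike (value of joint rack_gate below 0.09 rad and value of joint gate_buffer above 0.0002 m and value of joint gate_tongue below 0.001 m), for 0.2 s.
At the end, for the whole second after the job is handed in: Both jars stand upright (within 7 degrees) on the rack's floor behind the gate; the gate is shut (below 0.09 rad, buffer compressed over 0.2 mm) with its tongue out again (pressed in under 1 mm) behind the strike, staying shut by itself with nothing touching it; jars at rest (all of step 2 and x of small_jar in the frame of rack between 0 and 0.032 m and y of small_jar in the frame of rack between -0.055 and 0.02 m and height (world z) of small_jar between 0.002 and 0.011 m and angle between each of small_jar, jar_inside's own z axis and vertical below 0.12 rad and x of jar_inside in the frame of rack between 0 and 0.032 m and y of jar_inside in the frame of rack between 0 and 0.056 m and height (world z) of jar_inside between 0.002 and 0.011 m and linear speed of each of small_jar, jar_inside below 0.02 m/s).
It fails at once if the gate is pressed with more than 16 N (contact force between any of the arm, the fingers and rack_gate above 16 N).
It fails at once if a jar is tipped over (angle between any of small_jar, jar_inside, big_jar's own z axis and vertical above 0.6 rad).
It fails at once if the bigger jar is moved by more than 25 mm (distance of big_jar from where it was at the start of the episode above 0.025 m).
It fails at once if another thing on the table is moved by more than 40 mm (distance of any of brush, cap, spoon, tape, peg from where it was at the start of the episode above 0.04 m).
It also fails if it takes over 72 s, if anything falls off the work surface, if the arm or the gripper's body presses on something with over 40 N, if the wrist force passes 120 N, or if a joint passes its speed limit or range.

## Working session

There is one attempt and no reset: what is moved stays moved. The work goes in short steps, Python scripts to look and compute and a tool call to move; the robot and the scene stay as the last step left them, time stands still between calls to the robot, and variables do not carry over. Pictures are saved under pics/ and viewed, at most 10 in all, crops included, and the job is handed in when it is done.

Besides the shell and the picture viewer there is one more tool, called in YAML: its name, and indented under it one key for each argument. step_arm: Moves the arm, as the interface text tells. Its arguments: {"type":"object","properties":{"motion":{"type":"array"},"hand":{"type":"number"},"squeeze":{"type":"number"}},"required":["motion"]}

```bash
mkdir -p pics
cat > h.py <<'E'
import numpy as np, cv2
from cell import robot
def cast(c,u,v,z):
    K=np.array(c["intrinsics"]);d=np.linalg.inv(K)@[u,v,1];d=np.array([d[0],-d[1],-d[2]])
    R=np.array(c["rotation"]);p=np.array(c["xyz"])
    if R.shape!=(3,3):
        from scipy.spatial.transform import Rotation as Q
        R=Q.from_euler('xyz',R).as_matrix()
    d=R@d
    return p+d*(z-p[2])/d[2]
def proj(c,P):
    R=np.array(c["rotation"])
    if R.shape!=(3,3):
        from scipy.spatial.transform import Rotation as Q
        R=Q.from_euler('xyz',R).as_matrix()
    q=R.T@(np.array(P)-c["xyz"]);q=np.array([q[0],-q[1],-q[2]]);q=np.array(c["intrinsics"])@q
    return q[:2]/q[2]
def snap(n,f):
    c=robot.read_camera(n);cv2.imwrite(f,c["pixels"][:,:,::-1]);return c
E
python3 - <<'E'
from h import *
for n in("top","scene"):
    c=snap(n,f"pics/{n}0.png");print({k:np.round(v,4).tolist() for k,v in c.items() if k!="pixels"})
    np.savez(f"{n}0.npz",**c)
print(robot.observe())
E
```

```text
{'intrinsics': [[498.7631, 0.0, 318.2769], [0.0, 498.7631, 239.0776], [0.0, 0.0, 1.0]], 'xyz': [0.4083, 0.0024, 1.1305], 'rotation': [0.1133, 0.0145, -1.5956]}
{'intrinsics': [[592.3991, 0.0, 317.6743], [0.0, 592.3991, 237.3165], [0.0, 0.0, 1.0]], 'xyz': [-0.2811, -0.8852, 0.759], 'rotation': [1.0468, -0.0089, -0.7457]}
{'time': 0.1, 'qpos': array([-1.40201424e+00,  3.42639706e-01,  1.52487811e+00, -3.51346729e-05,
        1.27538661e+00, -1.45988638e-01]), 'qvel': array([-4.81993108e-05, -2.31340413e-03, -1.51606148e-03, -1.71076461e-04,
       -6.72792844e-04,  7.10799468e-04]), 'joint_efforts': array([ 1.90000217e-03, -4.32001126e+01, -2.44694299e+01,  7.19470927e-02,
        5.25802025e-02, -4.29523050e-05]), 'tool_pos': array([ 0.16250225, -0.49888259,  0.2431365 ]), 'tool_rot': array([-3.14028994e+00, -1.57582978e-04,  3.14780871e-01]), 'contact_force': array([ 0.23028669, -0.42468918, -0.1253269 ]), 'torque': array([ 0.02029187, -0.00719078,  0.02283337]), 'grip_force': 0.0, 'opening': 0.09174422073770638}
```

View pics/top0.png

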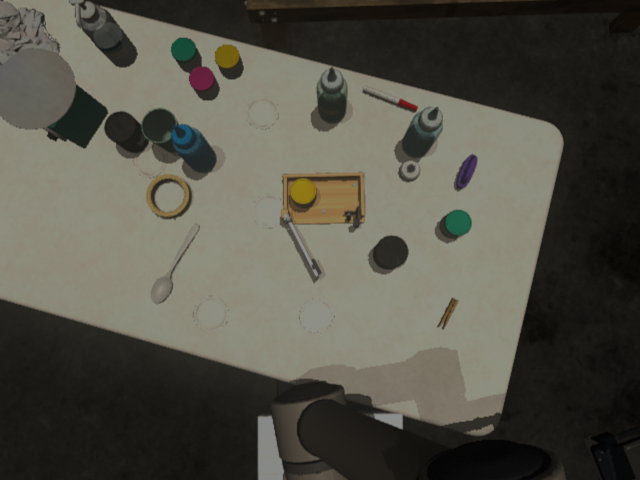

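View pics/scene0.png

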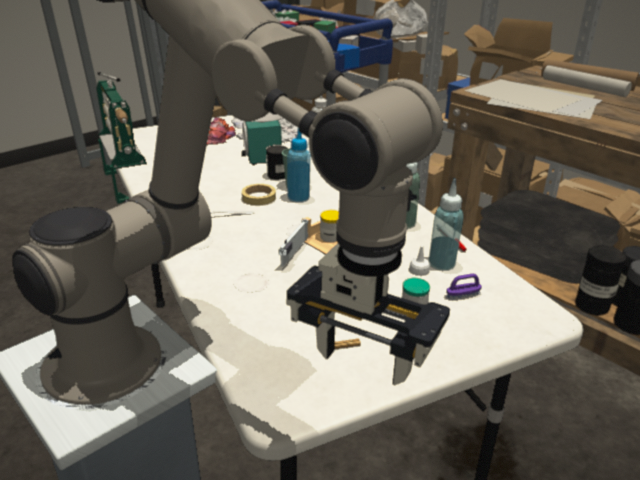

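The top view shows the rack around (324,198), with the yellow inner jar at (303,192), the gate running from (286,215) to (318,277) and the strike at (352,215). The green small jar is at (457,223) and the black big jar at (390,253). I'll measure these next.

Run:
```python
from h import *
c=dict(np.load("top0.npz"));im=c["pixels"];hsv=cv2.cvtColor(im,cv2.COLOR_RGB2HSV)
def blobs(mask,roi,z,name):
    x0,y0,x1,y1=roi;m=np.zeros_like(mask);m[y0:y1,x0:x1]=mask[y0:y1,x0:x1]
    cs,_=cv2.findContours(m,cv2.RETR_EXTERNAL,cv2.CHAIN_APPROX_NONE);k=max(cs,key=cv2.contourArea)
    w=np.array([cast(c,*p[0],z)[:2] for p in k],np.float32)
    print(name,"circ",np.round(cv2.minEnclosingCircle(w),4).tolist() if 0 else cv2.minEnclosingCircle(w),"rect",cv2.minAreaRect(w));return k
g=cv2.inRange(hsv,(70,90,40),(95,255,255));blobs(g,(435,200,480,245),.066,"green")
y=cv2.inRange(hsv,(22,150,90),(32,255,255));blobs(y,(285,172,325,212),.072,"yellow")
b=cv2.inRange(hsv,(0,0,0),(180,255,60));blobs(b,(365,230,415,275),.078,"black")
w=cv2.inRange(hsv,(5,80,60),(25,255,255));k=blobs(w,(270,160,375,235),.036,"rack")
crop=cv2.resize(im[160:290,270:480],None,fx=3.8,fy=3.8,interpolation=cv2.INTER_CUBIC)
crop=cv2.convertScaleAbs(crop,alpha=1.5);cv2.imwrite("pics/crop0.png",crop[:,:,::-1])
```

```text
green circ ((0.5583382844924927, -0.2855333089828491), 0.028162743896245956) rect ((0.5578290224075317, -0.2850372791290283), (0.05351656302809715, 0.05454954877495766), 86.93854522705078)
yellow circ ((0.6354817152023315, 0.045657288283109665), 0.028643660247325897) rect ((0.635715901851654, 0.04623565822839737), (0.054091207683086395, 0.05503707379102707), 88.62020111083984)
black circ ((0.4968493580818176, -0.1349099725484848), 0.03789466246962547) rect ((0.4954785108566284, -0.1366504281759262), (0.0653318539261818, 0.07384520769119263), 43.10013961791992)
rack circ ((0.6265470385551453, 0.0017939768731594086), 0.10500743240118027) rect ((0.625425398349762, 0.004078388214111328), (0.18499520421028137, 0.11394916474819183), 89.73143768310547)
```

View pics/crop0.png

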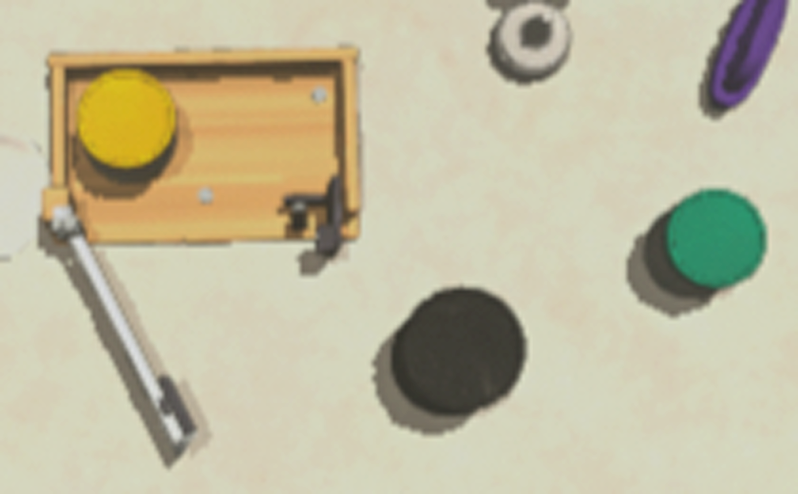

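Run:
```python
from h import *
c=dict(np.load("top0.npz"))
f=lambda u,v,z:cast(c,270+u/3.8,160+v/3.8,z)[:2].round(4)
bl=f(50,54,.036);br=f(357,48,.036);print("backL",bl,"backR",br,np.linalg.norm(bl-br),"right front",f(358,237,.036))
d=bl-br;yaw=np.arctan2(-d[0],d[1]);print("yaw",yaw)
R=np.array([[np.cos(yaw),-np.sin(yaw)],[np.sin(yaw),np.cos(yaw)]])
o=(bl+br)/2-R@[.062,0];print("origin",o)
h=f(65,221,.062);e=f(187,428,.062)
for n,p in(("hinge",h),("gate end",e),("hinge top.05",f(65,221,.05)),("inside",np.array([.6355,.0457]))):print(n,p,"rackframe",R.T@(p-o))
print("free",o+R@[.018,-.028],"strike",o+R@[-.051,-.064], "gate len",np.linalg.norm(h-e),"dir",R.T@(e-h))
```

```text
backL [0.6818 0.0903] backR [ 0.6802 -0.0908] 0.18110706778036026 right front [ 0.5677 -0.0874]
yaw -0.008834667986704377
origin [6.1900242e-01 2.9774229e-04]
hinge [0.5777 0.0813] rackframe [-0.04201643  0.08063421]
gate end [0.4579 0.0147] rackframe [-0.16122337  0.01297843]
hinge top.05 [0.5796 0.0822] rackframe [-0.04012445  0.08155096]
inside [0.6355 0.0457] rackframe [0.01609583 0.04554623]
free [ 0.63675435 -0.02786019] strike [ 0.567439  -0.0632492] gate len 0.1370678664020127 dir [-0.11920694 -0.06765578]
```

```bash
cat >> h.py <<'E'
def go(pose,yaw,P,y1):
    # shift (units) & spin from pose/yaw (tool straight down)
    d=np.array(P)-pose;c,s=np.cos(yaw),np.sin(yaw)
    a=(yaw-y1+np.pi)%(2*np.pi)-np.pi
    return np.round([(c*d[0]+s*d[1])/.06,(s*d[0]-c*d[1])/.06,-d[2]/.06,a],3)
E
python3 - <<'E'
from h import *
c=dict(np.load("top0.npz"))
for n,u,v in(("brush low",461,188),("brush top",475,155),("bottle1 base",332,122),("bottle2 base",416,152),("cap",410,172)):print(n,cast(c,u,v,0)[:2].round(3))
p=np.array([.163,-.499,.244])
print(go(p,.315,[.558,-.285,.13],.315),go(p,.315,[.558,-.285,.054],.315))
E
```

```text
brush low [ 0.647 -0.315]
brush top [ 0.724 -0.352]
bottle1 base [ 0.812 -0.023]
bottle2 base [ 0.735 -0.216]
cap [ 0.688 -0.2  ]
[ 7.364 -1.352  1.9    0.   ] [ 7.364 -1.352  3.167  0.   ]
```

step_arm:
  motion:
    - [[1,-0.2,0.3],0]
    - [[2,-0.4,0.6],0]
    - [[3,-0.6,0.9],0]
    - [[4,-0.8,1.2],0]
    - [[5,-1,1.4],0]
    - [[6,-1.15,1.6],0]
    - [[7,-1.3,1.7],0]
    - [[7.36,-1.35,1.9],0]
    - [[7.36,-1.35,2.3],0]
    - [[7.36,-1.35,2.3],0]
  hand: 0

```text
time: 1.35
tool_pos: [0.5557, -0.2848, 0.1032]
tool_rot: [-3.137, 0.004, 0.315]
contact_force: [-0.7, -0.1, -0.2]
opening: 0.0918
grip_force: 0.0
```

Run:
```python
from h import *
snap("scene","pics/s1.png");o=robot.observe();print(o["time"],o["tool_pos"],o["tool_rot"],o["contact_force"])
```

```text
1.4 [ 0.55632579 -0.28556752  0.10478983] [-3.13959971e+00  1.94312799e-03  3.14211006e-01] [0.89967396 0.09205872 0.31971255]
```

View pics/s1.png

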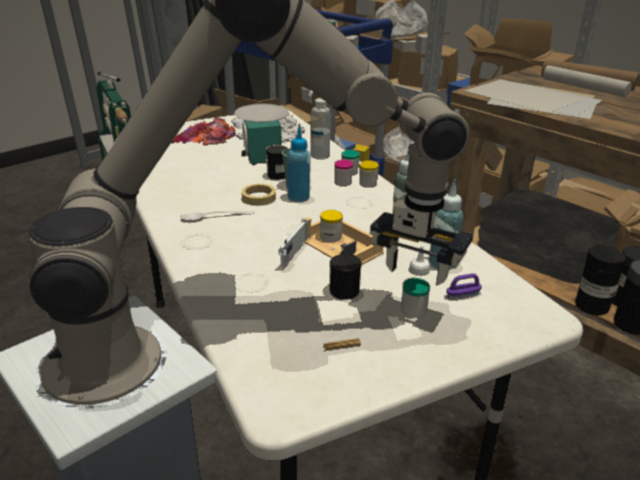

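The scene view shows the gripper above the green jar, whose lid is at about (416,286), with the fingertips at about (390,270) and (447,265). I'll check that against the projection.

Run:
```python
from h import *
c=dict(np.load("scene0.npz"))
for P in([.558,-.285,.066],[.5563,-.2856,.088],[.5563+.31*.055,-.2856-.95*.055,.088],[.5563-.31*.055,-.2856+.95*.055,.088]):print(proj(c,P).round(1))
p=np.array([.5578,-.2854,.106]);yaw=.315
print(go(p,yaw,[.558,-.285,.054],yaw))
```

```text
[416.1 283.9]
[416.8 275.5]
[442.6 283.1]
[391.9 268.1]
[ 0.005 -0.005  0.867  0.   ]
```

step_arm:
  motion:
    - [[0,0,0.3],0]
    - [[0,0,0.6],0]
    - [[0,0,0.87],0]
    - [[0,0,0.87],0]

```text
time: 1.9
tool_pos: [0.5564, -0.2849, 0.0515]
tool_rot: [-3.139, 0.002, 0.315]
contact_force: [0.9, 0.1, 0.1]
opening: 0.0917
grip_force: 0.0
```

step_arm:
  motion:
    - [[0,0,0],0]
    - [[0,0,0],0]
    - [[0,0,0],0]
    - [[0,0,0],0]
    - [[0,0,0],0]
    - [[0,0,0],0]
  hand: 255
  squeeze: 15

```text
time: 2.65
tool_pos: [0.5577, -0.2858, 0.054]
tool_rot: [3.141, -0.001, 0.315]
contact_force: [0.2, -1.7, 1.9]
opening: 0.0568
grip_force: 15.0
```

Run:
```python
from h import *
p=np.array([.5578,-.2857,.054])
print(go(p,.315,[.637,-.029,.154],1.222))
p=np.array([.637,-.029,.154])
print(go(p,1.222,[.637,-.029,.062],1.222))
```

```text
[ 2.581 -3.659 -1.667 -0.907]
[0.    0.    1.533 0.   ]
```

step_arm:
  motion:
    - [[0,0,-0.3],0]
    - [[0,0,-0.8],0]
    - [[0,0,-1.4],0]
    - [[0,0,-1.67],0]
    - [[0,0,-1.67],0]

```text
time: 3.28
tool_pos: [0.5577, -0.2856, 0.1549]
tool_rot: [3.14, -0.001, 0.315]
contact_force: [0.3, 0.5, -1.2]
opening: 0.0569
grip_force: 15.0
```

step_arm:
  motion:
    - [[0.3,-0.4,0],-0.1]
    - [[0.7,-1,0],-0.25]
    - [[1.1,-1.6,0],-0.4]
    - [[1.5,-2.2,0],-0.55]
    - [[1.9,-2.8,0],-0.7]
    - [[2.3,-3.3,0],-0.82]
    - [[2.58,-3.66,0],-0.91]
    - [[2.58,-3.66,0],-0.91]
    - [[2.58,-3.66,0],-0.91]
    - [[2.58,-3.66,0],-0.91]

```text
time: 4.53
tool_pos: [0.6361, -0.0298, 0.1532]
tool_rot: [-3.141, 0.0, 1.223]
contact_force: [-0.1, 0.1, -1.2]
opening: 0.0572
grip_force: 15.0
```

Run:
```python
from h import *
c=snap("scene","pics/s2.png");o=robot.observe();print(o["tool_pos"],o["tool_rot"])
cv2.imwrite("pics/s2.png",cv2.resize(c["pixels"][130:330,220:480],None,fx=3,fy=3)[:,:,::-1])
```

```text
[ 0.63624929 -0.02978449  0.1533871 ] [-3.14103117e+00  3.40625057e-04  1.22293563e+00]
```

View pics/s2.png

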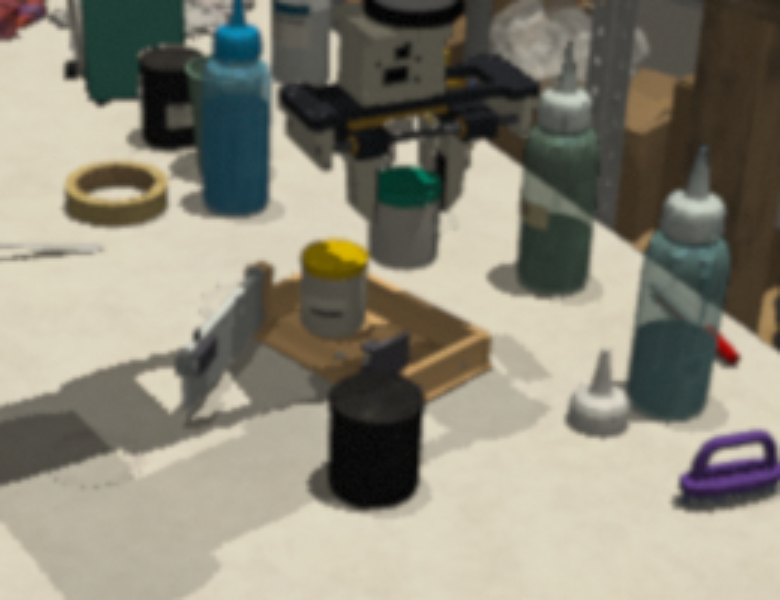

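The crop shows the green jar held upright above the free half of the rack. I'm lowering it.

step_arm:
  motion:
    - [[0,0,0.4],0]
    - [[0,0,0.8],0]
    - [[0,0,1.1],0]
    - [[0,0,1.3],0]
    - [[0,0,1.42],0]
    - [[0,0,1.48],0]
    - [[0,0,1.51],0]
    - [[0,0,1.53],0]
    - [[0,0,1.53],0]

```text
time: 5.7
tool_pos: [0.6367, -0.0287, 0.0621]
tool_rot: [3.141, -0.0, 1.225]
contact_force: [-0.8, 0.1, -0.8]
opening: 0.0571
grip_force: 15.0
```

step_arm:
  motion:
    - [[0,0,0.015],0]
    - [[0,0,0.03],0]
    - [[0,0,0.03],0]

```text
time: 6.08
tool_pos: [0.6366, -0.0288, 0.0601]
tool_rot: [3.142, 0.0, 1.225]
contact_force: [1.8, -0.7, -1.9]
opening: 0.0568
grip_force: 15.0
```

step_arm:
  motion:
    - [[0,0,0.015],0]
    - [[0,0,0.015],0]

```text
time: 6.32
tool_pos: [0.6367, -0.0287, 0.0599]
tool_rot: [3.141, 0.0, 1.225]
contact_force: [-0.8, 0.5, 5.4]
opening: 0.0575
grip_force: 15.0
```

step_arm:
  motion:
    - [[0,0,0],0]
    - [[0,0,0],0]
    - [[0,0,0],0]
    - [[0,0,0],0]
  hand: 0

```text
time: 6.82
tool_pos: [0.6366, -0.0287, 0.059]
tool_rot: [-3.141, 0.0, 1.225]
contact_force: [0.4, 0.0, -0.2]
opening: 0.0902
grip_force: 0.0
```

step_arm:
  motion:
    - [[0,0,-0.3],0]
    - [[0,0,-0.8],0]
    - [[0,0,-1.5],0]
    - [[0,0,-2.2],0]
    - [[0,0,-2.2],0]

```text
time: 7.45
tool_pos: [0.6387, -0.029, 0.1969]
tool_rot: [3.132, -0.002, 1.225]
contact_force: [0.9, 0.2, -1.1]
opening: 0.0918
grip_force: 0.0
```

Run:
```python
from h import *
o=robot.observe();print(o["tool_pos"],o["tool_rot"])
c=snap("top","pics/t1.png");np.savez("top1.npz",**c)
im=c["pixels"];crop=cv2.convertScaleAbs(cv2.resize(im[160:290,270:480],None,fx=3.8,fy=3.8,interpolation=cv2.INTER_CUBIC),alpha=1.5);cv2.imwrite("pics/crop1.png",crop[:,:,::-1])
print(go(np.array([.637,-.029,.192]),1.225,[.4806,.0665,.192],2.083))
```

```text
[ 0.63866954 -0.0289997   0.19689965] [ 3.13210149e+00 -1.65718679e-03  1.22488996e+00]
[ 0.614 -2.992 -0.    -0.858]
```

step_arm:
  motion:
    - [[0.1,-0.4,0],-0.1]
    - [[0.2,-1,0],-0.25]
    - [[0.3,-1.6,0],-0.4]
    - [[0.4,-2.2,0],-0.55]
    - [[0.5,-2.7,0],-0.7]
    - [[0.6,-2.99,0],-0.8]
    - [[0.61,-2.99,0],-0.86]
    - [[0.61,-2.99,0],-0.86]
    - [[0.61,-2.99,0],-0.86]
    - [[0.61,-2.99,0],-0.86]
  hand: 255
  squeeze: 20

```text
time: 8.75
tool_pos: [0.4802, 0.0664, 0.1909]
tool_rot: [-3.141, -0.0, 2.084]
contact_force: [0.6, -0.2, 1.0]
opening: 0.0008
grip_force: 0.0
```

Run:
```python
from h import *
c=snap("scene","pics/s3.png");d=snap("top","pics/t2.png");np.savez("top2.npz",**d);o=robot.observe();print(o["time"],o["tool_pos"],o["tool_rot"])
a=cv2.resize(c["pixels"][130:330,220:480],(520,400));b=cv2.resize(d["pixels"][160:290,270:410],(280,260));
p=np.zeros((400,800,3),np.uint8);p[:,:520]=a;p[:260,520:]=b
cv2.imwrite("pics/m3.png",cv2.convertScaleAbs(p,alpha=1.3)[:,:,::-1])
```

```text
8.85 [0.48027288 0.06640861 0.19104942] [-3.14130063e+00 -5.90278226e-05  2.08409254e+00]
```

View pics/m3.png

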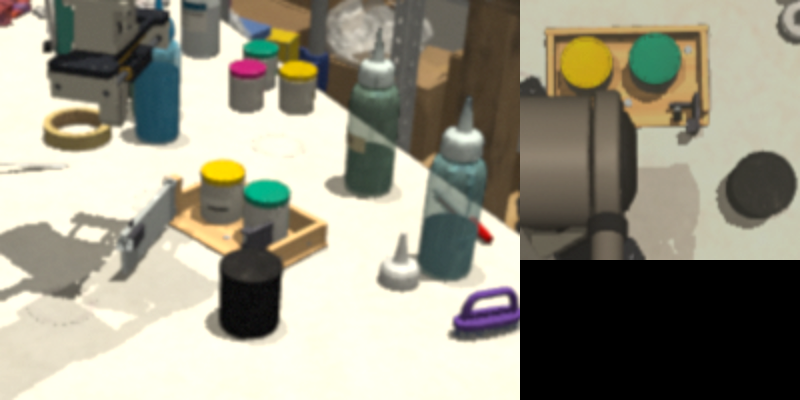

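The crop shows the green jar standing upright in the rack beside the yellow one. The gate is still open and the hand is on its outer side. I'm lowering behind the gate.

step_arm:
  motion:
    - [[0,0,0.5],0]
    - [[0,0,1.1],0]
    - [[0,0,1.7],0]
    - [[0,0,2.2],0]
    - [[0,0,2.45],0]
    - [[0,0,2.55],0]
    - [[0,0,2.55],0]

```text
time: 9.72
tool_pos: [0.4807, 0.0665, 0.0386]
tool_rot: [3.141, 0.0, 2.085]
contact_force: [0.2, 1.3, 0.1]
opening: 0.0005
grip_force: 0.0
```

```bash
cat >> h.py <<'E'
O=np.array([.6190,.0003]);YR=-.009;HN=np.array([-.043,.081])
def pose(th,d,r=.092):
    g=np.array([-np.sin(th),-np.cos(th)]);n=np.array([np.cos(th),-np.sin(th)])
    q=HN+r*g-n*d;c,s=np.cos(YR),np.sin(YR)
    return O+[c*q[0]-s*q[1],s*q[0]+c*q[1]], np.pi+YR-th
def table(p0,y0,L):
    for th,d in L:
        xy,y=pose(th,d);print(th,d,go(np.array([*p0,.038]),y0,[*xy,.038],y).tolist())
E
python3 - <<'E'
from h import *
print(pose(1.05,.035))
table([.4806,.0665],2.084,[(1.05,.03),(1.05,.026),(1.05,.022),(1.05,.019),(1.05,.017),(1.0,.017),(.95,.017),(.9,.017),(.85,.017),(.8,.017)])
p,y=pose(.8,.017);print(p,y)
table(p,y,[(t,.017) for t in np.arange(.75,.25,-.05).round(2)])
E
```

```text
(array([0.479378  , 0.06714256]), 2.082592653589793)
1.05 0.03 [-0.064, -0.013, -0.0, 0.001]
1.05 0.026 [-0.131, -0.013, -0.0, 0.001]
1.05 0.022 [-0.197, -0.013, -0.0, 0.001]
1.05 0.019 [-0.247, -0.013, -0.0, 0.001]
1.05 0.017 [-0.281, -0.013, -0.0, 0.001]
1.0 0.017 [-0.358, -0.025, -0.0, -0.049]
0.95 0.017 [-0.435, -0.034, -0.0, -0.099]
0.9 0.017 [-0.513, -0.038, -0.0, -0.149]
0.85 0.017 [-0.591, -0.039, -0.0, -0.199]
0.8 0.017 [-0.669, -0.036, -0.0, -0.249]
[0.498426   0.03048441] 2.332592653589793
0.75 0.017 [-0.077, -0.012, -0.0, -0.05]
0.7 0.017 [-0.154, -0.021, -0.0, -0.1]
0.65 0.017 [-0.232, -0.025, -0.0, -0.15]
0.6 0.017 [-0.31, -0.026, -0.0, -0.2]
0.55 0.017 [-0.388, -0.022, -0.0, -0.25]
0.5 0.017 [-0.466, -0.015, -0.0, -0.3]
0.45 0.017 [-0.543, -0.004, -0.0, -0.35]
0.4 0.017 [-0.619, 0.011, -0.0, -0.4]
0.35 0.017 [-0.695, 0.029, -0.0, -0.45]
0.3 0.017 [-0.77, 0.052, -0.0, -0.5]
```

step_arm:
  motion:
    - [[-0.065,-0.01,0],0]
    - [[-0.13,-0.01,0],0]
    - [[-0.2,-0.01,0],0]
    - [[-0.245,-0.01,0],0]
    - [[-0.28,-0.01,0],0]
    - [[-0.36,-0.025,0],-0.05]
    - [[-0.435,-0.035,0],-0.1]
    - [[-0.515,-0.04,0],-0.15]
    - [[-0.59,-0.04,0],-0.2]
    - [[-0.67,-0.035,0],-0.25]

```text
time: 10.98
tool_pos: [0.4981, 0.0304, 0.0381]
tool_rot: [-3.141, -0.0, 2.336]
contact_force: [0.5, 0.3, -0.2]
opening: 0.0005
grip_force: 0.1
```

Run:
```python
from h import *
c=snap("scene","pics/s4.png")
cv2.imwrite("pics/s4.png",cv2.convertScaleAbs(cv2.resize(c["pixels"][130:330,220:480],None,fx=3,fy=3),alpha=1.2)[:,:,::-1])
```

```text
(no output)
```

View pics/s4.png

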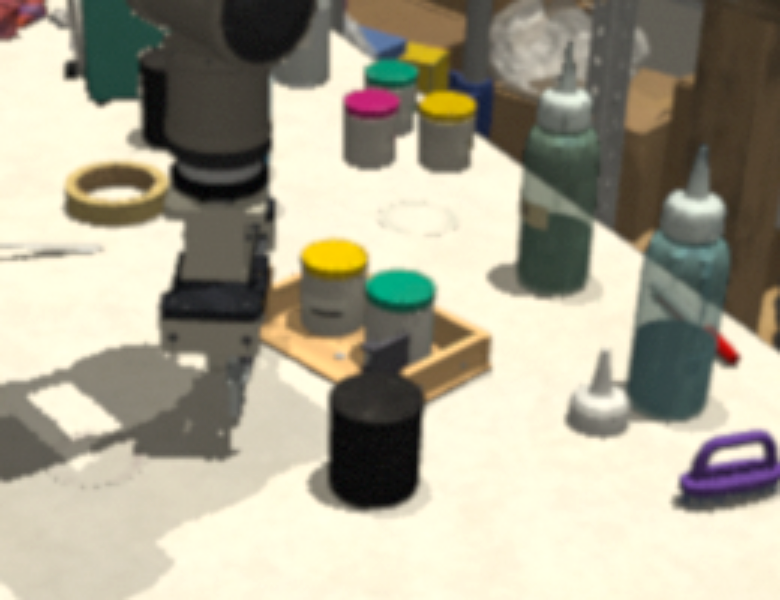

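The hand hides most of the gate, but its free end has moved from about (190,390) to (238,400), so it is being pushed. I'm continuing the swing.

step_arm:
  motion:
    - [[-0.075,-0.01,0],-0.05]
    - [[-0.155,-0.02,0],-0.1]
    - [[-0.23,-0.025,0],-0.15]
    - [[-0.31,-0.025,0],-0.2]
    - [[-0.39,-0.02,0],-0.25]
    - [[-0.465,-0.015,0],-0.3]
    - [[-0.545,0,0],-0.35]
    - [[-0.62,0.01,0],-0.4]
    - [[-0.695,0.03,0],-0.45]
    - [[-0.77,0.05,0],-0.5]

```text
time: 12.28
tool_pos: [0.5322, -0.0008, 0.0381]
tool_rot: [-3.141, -0.0, 2.836]
contact_force: [-0.6, -0.1, 0.1]
opening: 0.0005
grip_force: 0.1
```

Run:
```python
from h import *
p,y=pose(.3,.017);print(p,y)
table(p,y,[(t,.017) for t in (.28,.26,.24,.22,.2,.18,.16,.14,.12,.1,.08,.06,.04,.02,0,-.02,-.04)])
```

```text
[ 0.53255812 -0.00078919] 2.8325926535897934
0.28 0.017 [-0.031, -0.005, -0.0, -0.02]
0.26 0.017 [-0.062, -0.01, -0.0, -0.04]
0.24 0.017 [-0.092, -0.014, -0.0, -0.06]
0.22 0.017 [-0.123, -0.018, -0.0, -0.08]
0.2 0.017 [-0.154, -0.021, -0.0, -0.1]
0.18 0.017 [-0.186, -0.023, -0.0, -0.12]
0.16 0.017 [-0.217, -0.025, -0.0, -0.14]
0.14 0.017 [-0.248, -0.026, -0.0, -0.16]
0.12 0.017 [-0.279, -0.026, -0.0, -0.18]
0.1 0.017 [-0.31, -0.026, -0.0, -0.2]
0.08 0.017 [-0.341, -0.025, -0.0, -0.22]
0.06 0.017 [-0.373, -0.023, -0.0, -0.24]
0.04 0.017 [-0.404, -0.021, -0.0, -0.26]
0.02 0.017 [-0.435, -0.019, -0.0, -0.28]
0 0.017 [-0.466, -0.015, -0.0, -0.3]
-0.02 0.017 [-0.497, -0.011, -0.0, -0.32]
-0.04 0.017 [-0.528, -0.007, -0.0, -0.34]
```

step_arm:
  motion:
    - [[-0.03,-0.005,0],-0.02]
    - [[-0.06,-0.01,0],-0.04]
    - [[-0.09,-0.015,0],-0.06]
    - [[-0.125,-0.02,0],-0.08]
    - [[-0.155,-0.02,0],-0.1]

```text
time: 12.9
tool_pos: [0.5409, -0.0048, 0.0382]
tool_rot: [-3.141, 0.0, 2.936]
contact_force: [-0.2, -0.1, 0.2]
opening: 0.0003
grip_force: 0.1
```

step_arm:
  motion:
    - [[-0.015,0,0],-0.01]
    - [[-0.03,0,0],-0.02]
    - [[-0.045,0,0],-0.03]

```text
time: 13.28
tool_pos: [0.5435, -0.0053, 0.0382]
tool_rot: [-3.142, -0.0, 2.965]
contact_force: [-0.8, -0.6, 0.6]
opening: 0.0007
grip_force: 0.1
```

step_arm:
  motion:
    - [[-0.015,0,0],-0.01]
    - [[-0.03,0,0],-0.02]

```text
time: 13.52
tool_pos: [0.5453, -0.0056, 0.0382]
tool_rot: [-3.142, 0.0, 2.985]
contact_force: [-0.2, -0.5, -1.1]
opening: 0.0003
grip_force: 0.1
```

Run:
```python
from h import *
from time import sleep
c=snap("top","pics/t5.png");o=robot.observe();print(o["tool_pos"],o["tool_rot"],o["contact_force"])
cv2.imwrite("pics/t5.png",cv2.convertScaleAbs(cv2.resize(c["pixels"][160:290,270:410],None,fx=4,fy=4,interpolation=cv2.INTER_CUBIC),alpha=1.5)[:,:,::-1])
```

```text
[ 0.5454273  -0.00565131  0.03821155] [-3.14149719e+00  2.57602817e-04  2.98587932e+00] [ 0.74063047 -0.42193296  1.51197071]
```

View pics/t5.png

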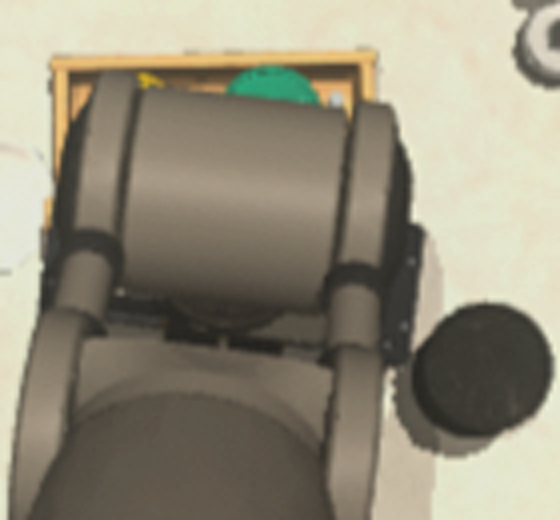

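The arm hides the gate in the top view; the jars show no change and the body's right edge (415,300) is clear of the big jar. From here I'll go by force, in 1 mm steps.

step_arm:
  motion:
    - [[-0.015,0,0],-0.01]
    - [[-0.03,0,0],-0.02]
    - [[-0.03,0,0],-0.02]

```text
time: 13.95
tool_pos: [0.5471, -0.0059, 0.0382]
tool_rot: [-3.142, 0.0, 3.005]
contact_force: [0.3, 0.2, 0.2]
opening: 0.0003
grip_force: 0.0
```

step_arm:
  motion:
    - [[-0.015,0,0],-0.01]
    - [[-0.03,0,0],-0.02]
    - [[-0.03,0,0],-0.02]

```text
time: 14.32
tool_pos: [0.5488, -0.0061, 0.0382]
tool_rot: [-3.142, 0.0, 3.025]
contact_force: [-0.1, 0.2, 0.6]
opening: 0.0005
grip_force: 0.0
```

step_arm:
  motion:
    - [[-0.015,0,0],-0.01]
    - [[-0.03,0,0],-0.02]
    - [[-0.03,0,0],-0.02]

```text
time: 14.7
tool_pos: [0.5493, -0.0064, 0.0381]
tool_rot: [-3.141, -0.003, 3.045]
contact_force: [-4.6, -1.6, 4.0]
opening: 0.0004
grip_force: 2.8
```

step_arm:
  motion:
    - [[-0.01,0,0],-0.005]
    - [[-0.02,0,0],-0.01]
    - [[-0.02,0,0],-0.01]

```text
time: 15.08
tool_pos: [0.55, -0.0066, 0.0381]
tool_rot: [-3.141, -0.004, 3.055]
contact_force: [-7.6, -1.4, 5.7]
opening: 0.0004
grip_force: 3.6
```

step_arm:
  motion:
    - [[-0.01,0,0],-0.005]
    - [[-0.02,0,0],-0.01]
    - [[-0.02,0,0],-0.01]

```text
time: 15.45
tool_pos: [0.551, -0.0069, 0.0381]
tool_rot: [-3.141, -0.004, 3.065]
contact_force: [-8.9, -2.5, 6.3]
opening: 0.0003
grip_force: 4.0
```

step_arm:
  motion:
    - [[0,0,-0.008],0]
    - [[0,0,-0.015],0]
    - [[0,0,-0.015],0]

```text
time: 15.82
tool_pos: [0.5509, -0.0068, 0.0383]
tool_rot: [-3.141, -0.005, 3.065]
contact_force: [-5.6, -2.6, 0.3]
opening: 0.0006
grip_force: 2.9
```

step_arm:
  motion:
    - [[-0.01,-0.005,-0.003],-0.005]
    - [[-0.02,-0.01,-0.006],-0.01]
    - [[-0.02,-0.01,-0.006],-0.01]

```text
time: 16.2
tool_pos: [0.5512, -0.007, 0.0383]
tool_rot: [3.141, -0.007, 3.075]
contact_force: [-8.1, -1.0, 0.4]
opening: 0.0004
grip_force: 4.0
```

step_arm:
  motion:
    - [[-0.01,-0.003,-0.003],-0.005]
    - [[-0.02,-0.006,-0.006],-0.01]
    - [[-0.02,-0.006,-0.006],-0.01]

```text
time: 16.58
tool_pos: [0.5519, -0.0073, 0.0384]
tool_rot: [3.141, -0.008, 3.085]
contact_force: [-9.1, 0.2, -2.3]
opening: 0.0003
grip_force: 4.3
```

step_arm:
  motion:
    - [[-0.01,0,0.001],-0.005]
    - [[-0.02,0,0.002],-0.01]
    - [[-0.02,0,0.002],-0.01]

```text
time: 16.95
tool_pos: [0.5529, -0.0075, 0.0383]
tool_rot: [3.141, -0.008, 3.095]
contact_force: [-9.7, -1.7, -0.7]
opening: 0.0005
grip_force: 4.8
```

step_arm:
  motion:
    - [[-0.01,0,0],-0.005]
    - [[-0.02,0,0],-0.01]
    - [[-0.02,0,0],-0.01]

```text
time: 17.32
tool_pos: [0.5539, -0.0077, 0.0383]
tool_rot: [3.141, -0.009, 3.105]
contact_force: [-9.7, -2.0, -0.0]
opening: 0.0005
grip_force: 5.2
```

step_arm:
  motion:
    - [[-0.01,-0.002,0],-0.005]
    - [[-0.02,-0.005,0],-0.01]
    - [[-0.02,-0.005,0],-0.01]

```text
time: 17.7
tool_pos: [0.5549, -0.008, 0.0383]
tool_rot: [3.141, -0.009, 3.115]
contact_force: [-10.9, -1.4, 1.7]
opening: 0.0003
grip_force: 5.5
```

step_arm:
  motion:
    - [[-0.01,0,0],-0.005]
    - [[-0.02,0,0],-0.01]
    - [[-0.02,0,0],-0.01]

```text
time: 18.08
tool_pos: [0.556, -0.0082, 0.0383]
tool_rot: [3.141, -0.01, 3.125]
contact_force: [-10.9, -3.1, 1.4]
opening: 0.0003
grip_force: 5.6
```

step_arm:
  motion:
    - [[-0.01,0,0],-0.005]
    - [[-0.02,0,0],-0.01]
    - [[-0.02,0,0],-0.01]

```text
time: 18.45
tool_pos: [0.5589, -0.0082, 0.0388]
tool_rot: [3.141, -0.006, 3.135]
contact_force: [-7.9, -2.4, -0.2]
opening: 0.0001
grip_force: 4.0
```

step_arm:
  motion:
    - [[-0.01,0,0],0]
    - [[-0.01,0,0],0]
    - [[-0.01,0,0],0]

```text
time: 18.82
tool_pos: [0.5591, -0.0083, 0.0388]
tool_rot: [3.141, -0.007, 3.135]
contact_force: [-10.2, -2.7, 0.7]
opening: 0.0003
grip_force: 4.7
```

Another 0.2 mm of travel added 2.3 N, which matches the 12 N/mm buffer, so the tongue has snapped in. I'm backing off and lifting clear.

step_arm:
  motion:
    - [[0.05,0,0],0]
    - [[0.1,0,0],0]
    - [[0.2,0,0],0]
    - [[0.35,0,0],0]
    - [[0.5,0,0],0]
    - [[0.5,0,-0.6],0]
    - [[0.5,0,-1.4],0]
    - [[0.5,0,-2.2],0]
    - [[0.8,0,-3],0]
    - [[1.5,0,-3],0]

```text
time: 20.08
tool_pos: [0.4736, -0.008, 0.2231]
tool_rot: [-3.14, 0.009, 3.135]
contact_force: [-0.2, -0.6, -0.7]
opening: 0.0005
grip_force: 0.0
```

step_arm:
  motion:
    - [[0.7,0,0],0]
    - [[1.5,0,0],0]
    - [[2,0,0],0]
    - [[2,0,0],0]

```text
time: 20.58
tool_pos: [0.3499, -0.0065, 0.2198]
tool_rot: [-3.141, 0.0, 3.134]
contact_force: [0.5, 0.4, 0.0]
opening: 0.0004
grip_force: 0.0
```

Run:
```python
from h import *
c=snap("scene","pics/s6.png");d=snap("top","pics/t6.png");o=robot.observe();print(o["time"],o["tool_pos"])
a=cv2.resize(c["pixels"][170:290,280:440],(480,360));b=cv2.resize(d["pixels"][160:290,270:410],(320,297))
p=np.zeros((360,800,3),np.uint8);p[:,:480]=a;p[:297,480:]=b
cv2.imwrite("pics/m6.png",cv2.convertScaleAbs(p,alpha=1.3)[:,:,::-1])
```

```text
20.675 [ 0.35232396 -0.00689742  0.22005352]
```

View pics/m6.png

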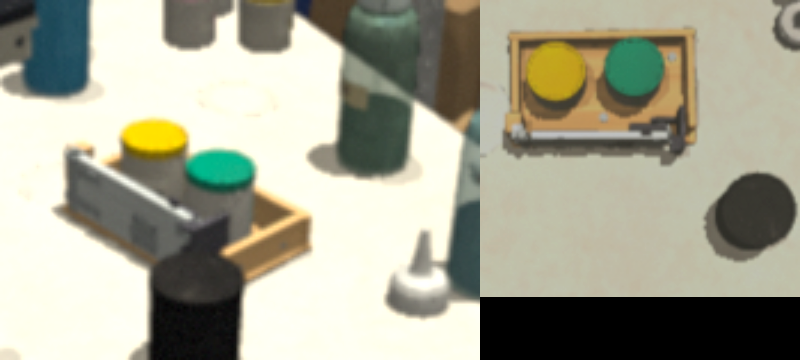

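The gate sits shut against the strike, in the top crop from (515,130) to (680,135), with the tool away from it. Both jars are upright behind it, so I'm handing in.

```bash
python3 -c "
from cell import robot
print(robot.hand_in())"
```

```text
the job is handed in; nothing more can be done
None
```

The small jar stands in the rack next to the other one and the gate stays shut by itself, pressed in with readings of about 11 N; I handed the job in, but no verdict came back.

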